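Slide the gel carrier home under the imaging hood

ROBOT

A 7-joint arm with a two-finger parallel gripper is mounted at the origin on a cart in front of the work surface, level with it; the furniture and walls round the work are solid. World frame = base frame: x ahead of the robot, y to its left, z up, the work surface at z = 0. Lengths are in mm, angles in rad, forces in N, time in s.
With the tool pointing down it reaches from about 400 to 900 mm from the base axis. Payload 5.6 kg.
Tool frame: the origin (TCP) lies at the very end of the fingers, on their centre line; the grasp point (between the pads) lies 19 mm behind it; y points along the fingers, z is the direction in which the jaws open and shut, and the axes are right-handed (so a half turn about y gives the same grasp; the last joint's range is limited). The gripper opens to 92 mm and grips with 3 to 60 N. Pads are 20 mm wide; open, the fingers measure 128 mm over their backs; the gripper's body (75 mm by 189 mm) begins 69 mm behind the grasp point.
Start: joints at [-1.214, 0.468, -0.012, 1.603, 0.006, 1.071, -0.056], TCP at [253.044, 598.731, 188.792] pointing down, gripper open.
Joint ranges: [-2.53, 2.53], [-0.31, 2.02], [-1.57, 1.55], [0.28, 2.44], [-1.29, 4.43], [0.15, 1.84], [-2.92, 2.92]. Speed limits (rad/s): [2.57, 2.57, 3.14, 3.14, 3.14, 3.14, 3.14].

INTERFACE

Orientations are given as a unit quaternion [x, y, z, w].
In Python, from cell import arm, gripper_to, kin, viewer gives the robot as it stands. Calls block until the motion is done:
- arm.movep(position, orientation): joint-space move of the TCP to a pose.
- arm.movel(position, rate=150, attitude=None, threshold=None): straight line of the TCP; attitude=None keeps the orientation; rate is the mean speed in mm/s. With threshold (N) it stops when the force on the tool has changed by that much, and returns True; else False.
- arm.goto_joints(angles): joint-space move.
- gripper_to(opening, f_grip=None): opening from 0.0 (shut) to 1.0 (fully open); f_grip is the grip in N (None keeps the last); returns when the fingers have stopped.
- arm.pause(seconds).
- kin.solve_ik(position, orientation): joint angles nearest the present ones, or None.
- arm.observe(): the state.
- viewer.grab_frame(name): name is "side" or "top" or "wrist"; returns the picture (400x640x3 uint8, blue, green, red); there is no depth.
- viewer.camera_model(name): a dict with "fx", "fy", "cx", "cy" (pixels), "k1" (the pictures are not rectified: a ray, as slopes to the right and down, at radius r is drawn at 1 + k1 r^2 times it, then the intrinsics apply), "R" (3x3) and "t" (3): a world point X has camera coordinates R X + t; the wrist camera has in their place "hand_eye" (4x4, takes a point from camera to tool coordinates, whose origin is the TCP and whose axes are the tool frame's). Camera axes: x right, y down, z forward; pixel columns grow to the right and rows downward; lengths in mm; the calibration is good to about 2 mm. A picture is of the moment at which its call begins: read the wrist's pose just before it. camera_model takes no time and is no camera call.
A pose or a line that the arm cannot do raises arm.Unreachable and nothing moves.
- arm.sign_off(): hands the job in, once; it reports no verdict.
The state is a dict: "time_s": time; "qpos": joint angles; "qd": joint speeds; "effort": joint torques, N m; "eef_pos": TCP position; "eef_rot": TCP orientation; "ft_force": force on the tool from outside, world axes, zero at the start; "ft_torque": the same for the moment, N m; "opening": opening from 0.0 (shut) to 1.0 (fully open).
Only numpy, scipy, OpenCV 4.12 (cv2) and the standard library are available. Lean on these libraries where they do the work, as an engineer would, in place of code of your own. Each camera call takes 0.05 s, during which the arm holds its last target.

TASK

Slide the gel carrier, with its gel tray on board, along the worktop and under the low imaging hood, keeping off the hood's underside, and press it gently home with about 8 N against the sprung stop hidden at the back (never above 14 N). Then let go, leaving the carrier squarely under the hood and still touching the stop, with the gel tray flat in it and the things round about where they were.

Things in the scene. Friction and masses are not known exactly. Their poses are not given: they have to be found in the camera images.
- carrier: Loose grey carrier: open tray 100 (x) x 140 (y) x 16 mm high, walls and floor 4 mm, with a flat neck from its front (-x) to an upright grip block. Origin: centre of the tray's underside, on the worktop; +x: away from the grip, to the edge that goes in first (x = +50 mm). With load 0.35 to 0.6 kg; slide it on the worktop, do not lift it. Its underside is slick: drag 0.8 to 2 N, more when the grip is borne down on.
- grip (a point): Grip point of the carrier: middle of the upright grip block, 150 mm in front of (-x of) the carrier's origin and 30 mm above the worktop. The block is 34 mm (x) x 24 mm (y) and its top is 47 mm above the worktop; grasp it across its 24 mm sides (along the carrier's y), from above.
- gel: Loose clear gel casting tray with a gel, 122 x 82 x 20 mm, lying in the carrier, its long side along the carrier's y with a few mm of play. Origin: centre of its underside; z up. Its top stands about 25 mm above the worktop.
- hood: Fixed white imaging hood, 190 mm deep (x) x 178 mm wide, with side walls, rear wall and roof; open at the front only. Origin: centre of its footprint at worktop level; +x from the open front edge (x = -95 mm) to the rear. Bay 154 mm wide (7 mm spare each side of the carrier), underside 36 mm above the worktop. With the carrier home, the carrier's origin is between -44 and +8 mm in hood x.
- roof: The hood's roof plate, 8 mm thick, its underside 36 mm and its top 44 mm above the worktop, with a camera tower 80 x 110 mm and up to 176 mm high on its rear half (from hood x = +5 mm rearward). Fixed to the hood, same origin and axes as the hood.
- end_stop: Stop out of sight in the hood; its pose is the hood's and does not tell the pad's place. The rubber pad, 60 mm wide, midway across, has its face anywhere from +5 to +50 mm in hood x: find it by feel. It yields 5 mm at 0.5 to 1 N, then about 6 N per mm. Home: some 8 N (5 at least) on it, beyond the drag, for 0.3 s or longer; 14 N harms it. Let go, the carrier springs back a bit, in touch.
- dye_bottle: Bystander: small bottle with a yellow cap, 42 x 84 mm, origin under its centre.
- falcon_rack: Bystander: rack with four upright capped tubes, 65 x 120 x 122 mm, origin under its centre.
- bench_timer: Bystander: small flat white timer, 66 x 66 x 19 mm, origin under its centre.

How it is judged (in metres and radians):
On the way, in this order (a step that is already met when the one before it is completed fails the run):
1. the carrier's leading edge is under the hood by 20 mm or more, between its walls (x of carrier in the frame of hood above -0.125 m and y of carrier in the frame of hood between -0.012 and 0.012 m), for 0.1 s.
2. the carrier is pressed on the sprung stop with 5 N or more for 0.3 s (contact force between carrier and end_stop above 5 N), for 0.3 s.
At the end, for the whole second after the job is handed in: The carrier lies flat and at rest on the worktop wholly under the hood, within 12 mm of the bay's middle line and 0.08 rad of its direction, still touching the stop pad (0.2 N or more); the gel tray lies flat in the carrier, within 12 mm of its middle; nothing is held (contact force between carrier and end_stop above 0.2 N and x of carrier in the frame of hood between -0.05 and 0.02 m and y of carrier in the frame of hood between -0.012 and 0.012 m and angle between the x axis of carrier and the x axis of hood, either way round below 0.08 rad and angle between carrier's own z axis and vertical below 0.05 rad and height (world z) of carrier below 0.004 m and linear speed of each of carrier, gel below 0.01 m/s and angle between gel's own z axis and vertical below 0.06 rad and horizontal distance between gel and carrier below 0.012 m).
It fails at once if the carrier, the gel tray or the robot touches the hood's roof (over 1 N) (contact force between roof and carrier above 1 N or contact force between roof and gel above 1 N or contact force between roof and the fingers above 1 N or contact force between roof and the arm above 1 N).
It fails at once if the carrier pushes on the stop or any part of the hood with more than 14 N (contact force between carrier and hood above 14 N).
It fails at once if the gel tray is tipped (angle between gel's own z axis and vertical above 0.3 rad).
It fails at once if the bottle, the tube rack or the timer is moved by more than 20 mm (distance of any of dye_bottle, falcon_rack, bench_timer from where it was at the start of the episode above 0.02 m).
It also fails if it takes over 64 s, if anything falls off the work surface, if the arm or the gripper's body presses on something with over 40 N, if the wrist force passes 120 N, or if a joint passes its speed limit or range.

## Working session

There is one attempt and no reset: what is moved stays moved. The work goes in short steps, each a Python script; the robot and the scene stay as the last script left them, time stands still between calls to the robot, and variables do not carry over. Pictures are saved under pics/ and viewed, and the job is handed in when it is done.

```bash
ls; mkdir -p pics; python3 - <<'E'
from cell import arm, viewer
import cv2
s=arm.observe(); print({k:s[k] for k in ('time_s','eef_pos','eef_rot','ft_force','opening')})
for n in ('side','top','wrist'):
    cv2.imwrite(f'pics/{n}0.png',viewer.grab_frame(n)); print(n,viewer.camera_model(n))
E
```

```text
pics
{'time_s': 0.0, 'eef_pos': array([252.8219463 , 598.12104382, 187.85036584]), 'eef_rot': array([ 0.69364761, -0.14051623,  0.14035304, -0.69239382]), 'ft_force': array([-0.13446565, -0.10566596, -0.33473621]), 'opening': 1.0002015996462386}
side {'fx': 407.8371577621124, 'fy': 407.8371577621124, 'cx': 321.8736328917316, 'cy': 199.72209186740938, 'k1': -0.0031859321624255073, 'R': array([[-9.99999898e-01, -3.93295489e-04,  2.22585356e-04],
       [-4.12529289e-04,  5.93343525e-01, -8.04949248e-01],
       [ 1.84513328e-04, -8.04949257e-01, -5.93343627e-01]]), 't': array([ 615.18396396,    2.03253289, 1101.45376788])}
top {'fx': 452.5015759227779, 'fy': 452.5015759227779, 'cx': 317.1155055307235, 'cy': 197.04752664616635, 'k1': -0.039709033075185175, 'R': array([[-0.01105432, -0.99989731,  0.00911936],
       [-0.99746338,  0.01038517, -0.07041985],
       [ 0.07031792, -0.00987467, -0.99747575]]), 't': array([  87.2420327 ,  618.24597918, 1347.13649228])}
wrist {'fx': 309.4334658257319, 'fy': 309.4334658257319, 'cx': 323.79666467518905, 'cy': 199.36479523983525, 'k1': -0.055680100170076595, 'hand_eye': array([[ 5.64105256e-04,  9.72228216e-01,  2.34034139e-01,
        -6.60412502e+01],
       [ 8.99357311e-04, -2.34034575e-01,  9.72227858e-01,
        -1.96546025e+02],
       [ 9.99999436e-01, -3.37958531e-04, -1.00640069e-03,
         3.74703561e-01],
       [ 0.00000000e+00,  0.00000000e+00,  0.00000000e+00,
         1.00000000e+00]])}
```

View pics/top0.png

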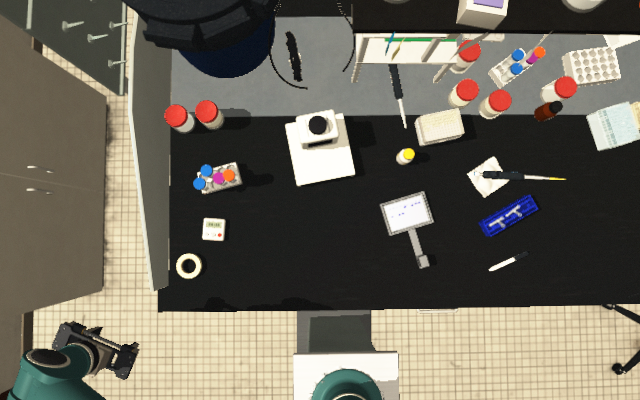

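View pics/side0.png

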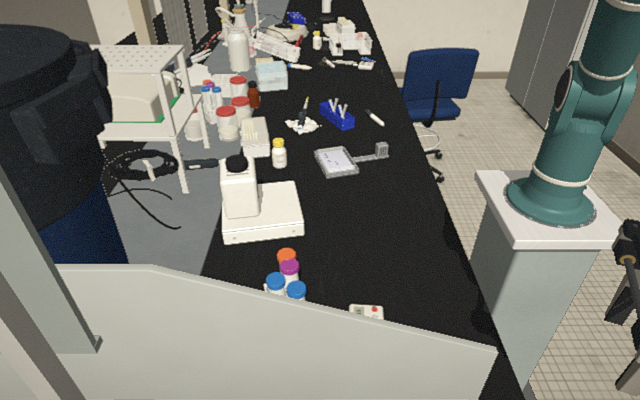

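View pics/wrist0.png

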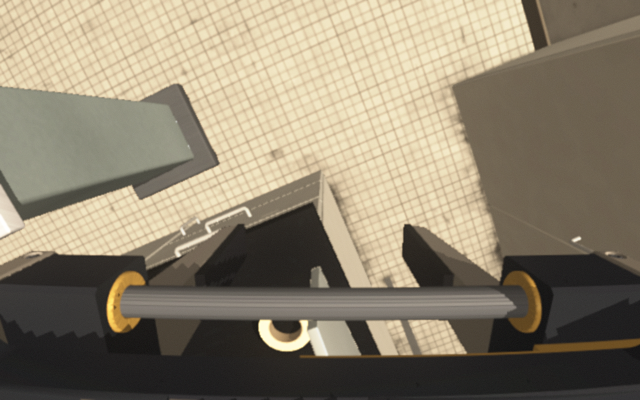

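The top view shows the hood roof with corners near (296,184), (354,175), its open front facing the robot. The carrier tray is near (407,213) with its grip near (422,262). The bottle is at (405,157). I'll measure with masks.

```bash
cat > h.py <<'E'
import numpy as np, cv2
from cell import arm, gripper_to, kin, viewer
from scipy.spatial.transform import Rotation as Ro
def und(m,px):
    px=np.atleast_2d(np.asarray(px,float))
    d=(px-[m['cx'],m['cy']])/[m['fx'],m['fy']]
    u=d.copy()
    for _ in range(20): u=d/(1+m['k1']*(u**2).sum(1,keepdims=True))
    return np.c_[u,np.ones(len(u))]
def cam(name,st=None):
    m=viewer.camera_model(name)
    if 'R' in m: return m,m['R'].T,-m['R'].T@m['t']
    H=m['hand_eye']; R=Ro.from_quat(st['eef_rot']).as_matrix()
    return m,R@H[:3,:3],R@H[:3,3]+st['eef_pos']
def toplane(name,px,z,st=None):
    m,A,c=cam(name,st); d=und(m,px)@A.T
    return c+d*((z-c[2])/d[:,2])[:,None]
def project(name,P,st=None):
    m,A,c=cam(name,st); q=(np.atleast_2d(P)-c)@A; s=q[:,:2]/q[:,2:]
    s=s*(1+m['k1']*(s**2).sum(1,keepdims=True))
    return s*[m['fx'],m['fy']]+[m['cx'],m['cy']]
def quat(yaw):
    # tool y down, tool z (jaw) horizontal at angle yaw in world
    z=np.array([np.cos(yaw),np.sin(yaw),0]); y=np.array([0,0,-1.]); x=np.cross(y,z)
    return Ro.from_matrix(np.c_[x,y,z]).as_quat()
E
python3 - <<'E'
import cv2
t=cv2.imread('pics/top0.png')
c=t[90:280,270:450]; cv2.imwrite('pics/topc.png',cv2.resize(c[:150],None,fx=4,fy=4,interpolation=cv2.INTER_CUBIC))
cv2.imwrite('pics/topd.png',cv2.resize(t[185:275,370:450],None,fx=6,fy=6,interpolation=cv2.INTER_CUBIC))
E
```

```text
(no output)
```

View pics/topc.png

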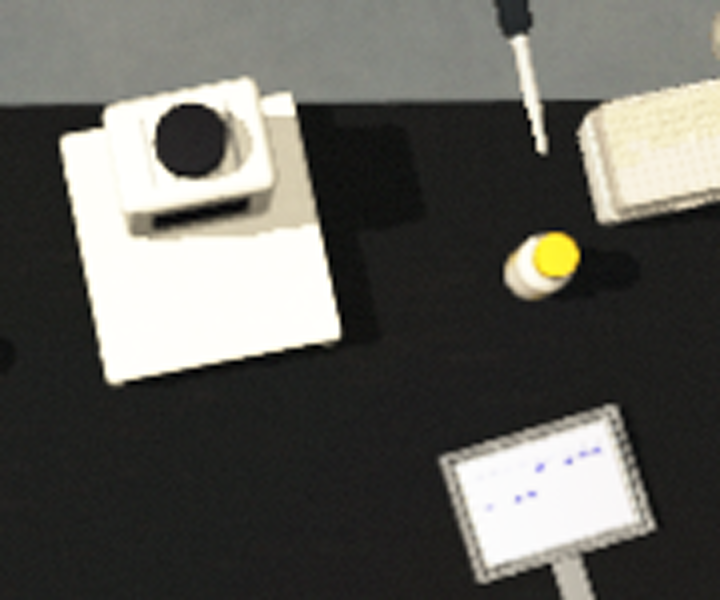

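View pics/topd.png

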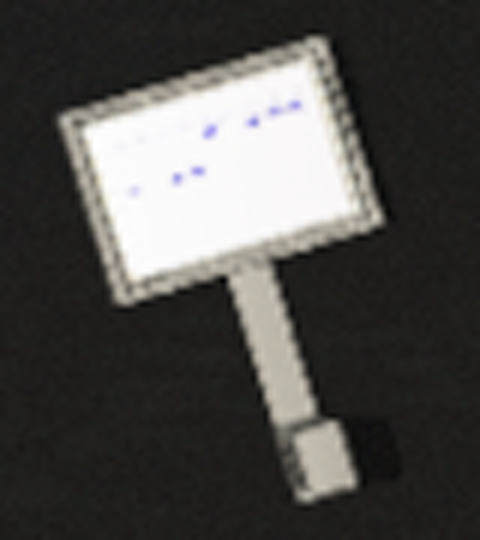

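```bash
cat > meas.py <<'E'
from h import *
def line(P):
    vx,vy,x,y=cv2.fitLine(np.float32(P),cv2.DIST_HUBER,0,0.01,0.01).ravel(); return np.array([vx,vy]),np.array([x,y])
def near(C,a,b,tol=3,m=0.1):
    a,b=np.array(a,float),np.array(b,float);L=np.linalg.norm(b-a);u=(b-a)/L
    s=(C-a)@u; e=abs((C-a)@[-u[1],u[0]]); return C[(s>m*L)&(s<(1-m)*L)&(e<tol)]
def edges(mask):
    cs,_=cv2.findContours(mask,cv2.RETR_EXTERNAL,cv2.CHAIN_APPROX_NONE); return max(cs,key=cv2.contourArea)[:,0].astype(float)
def fitquad(C,corners,name,z,st=None,tol=3):
    # per-edge world lines, returns corner intersections
    Ls=[]
    for i in range(len(corners)):
        p=near(C,corners[i],corners[(i+1)%len(corners)],tol)
        W=toplane(name,p,z,st)[:,:2]; Ls.append(line(W))
    out=[]
    for i in range(len(Ls)):
        (d1,p1),(d2,p2)=Ls[i-1],Ls[i]
        k=np.linalg.solve(np.c_[d1,-d2],p2-p1); out.append(p1+d1*k[0])
    return np.array(out),Ls
E
python3 - <<'E'
from meas import *
im=cv2.imread('pics/top0.png'); g=cv2.cvtColor(im,cv2.COLOR_BGR2GRAY)
# subpixel: upscale
S=4; off=(S-1)/2
def maskup(x0,x1,y0,y1,th):
    c=cv2.resize(g[y0:y1,x0:x1],None,fx=S,fy=S,interpolation=cv2.INTER_CUBIC)
    m=(c>th).astype(np.uint8)*255
    C=edges(m); return (C-off)/S+[x0,y0]
# hood
C=maskup(275,360,105,195,130)
hc=[(285.5,125),(297,185.5),(355,175),(343,114)]
Q,L=fitquad(C,hc,'top',44)
print('hood corners (intersections) LE/..',Q.round(1)); 
ang=[np.degrees(np.arctan2(d[1],d[0])) for d,_ in L]; print('edge ang',np.round(ang,2))
fl,fr=Q[1],Q[2]; print('front width',np.linalg.norm(fl-fr), 'sides',np.linalg.norm(Q[0]-Q[1]),np.linalg.norm(Q[2]-Q[3]))
# tray
C=maskup(370,445,185,245,75)
tc=[(379.5,204.5),(423.3,190.8),(434,221.3),(390,235.6)]
Q,L=fitquad(C,tc,'top',16)
print('tray',Q.round(1),[np.linalg.norm(Q[i]-Q[i-1]).round(1) for i in range(4)],Q.mean(0))
print('ang',[np.degrees(np.arctan2(d[1],d[0])).round(2) for d,_ in L])
b=np.array([(290,430),(345,418),(358,488),(302,502)])
b=np.array([(-2+0,0)])
print('grip top',toplane('top',[[370+325/6-.4,185+458/6-.4]],47))
print('bottle',toplane('top',[[270+556/4,90+255/4]],84))
E
```

```text
hood corners (intersections) LE/.. [[837.6 177.4]
 [652.6 142.5]
 [685.5 -33.7]
 [888.8   6. ]]
edge ang [ 10.69 -79.41  11.03 -73.39]
front width 179.22011 sides 188.28285 207.06517
tray [[ 597.3 -107.2]
 [ 637.2 -244.1]
 [ 539.6 -273.1]
 [ 499.4 -135.6]] [np.float32(101.9), np.float32(142.6), np.float32(101.9), np.float32(143.3)] [ 568.4118  -189.98193]
ang [np.float32(-73.75), np.float32(16.59), np.float32(-73.71), np.float32(16.18)]
grip top [[ 424.91861376 -232.0428352    47.        ]]
bottle [[ 738.5337817 -188.1704647   84.       ]]
```

Hood yaw is about 10.7° with its origin near (762, 72). The carrier is at (568,-190) with yaw about 16.4°, and the predicted grip point matches the observed one to about 0.5 mm. Next I go above the grip.

```bash
python3 - <<'E'
from h import *
print([k for k in dir(kin) if k[0]!='_'],[k for k in dir(arm) if k[0]!='_'])
yaw=np.radians(16.4)
for p,y in (([424.7,-232.1,200],16.4),([424.7,-232.1,11],16.4),([443,11,11],10.7),([620,45,11],10.7),([460,14,150],10.7)):
    for k in (90,-90):print(p,k,np.round(kin.solve_ik(p,quat(np.radians(y+k))),2) if kin.solve_ik(p,quat(np.radians(y+k))) is not None else None)
arm.movep([424.7,-232.1,200],quat(yaw+np.pi/2))
s=arm.observe(); print(s['time_s'],s['eef_pos'],s['eef_rot'],quat(yaw+np.pi/2),s['ft_force'])
cv2.imwrite('pics/w1.png',viewer.grab_frame('wrist'))
Pg=[568.4-np.cos(yaw)*150,-190-np.sin(yaw)*150,47]
print(project('wrist',[Pg],s))
E
```

```text
['solve_ik'] ['Unreachable', 'goto_joints', 'movel', 'movep', 'observe', 'pause', 'sign_off']
[424.7, -232.1, 200] 90 [-0.41  0.23  0.98  2.03 -0.23  0.99  2.54]
[424.7, -232.1, 200] -90 [-0.36  0.21  0.91  2.03 -0.2   0.99 -0.63]
[424.7, -232.1, 11] 90 [ 0.07  0.5   0.44  2.14 -0.38  0.57  2.65]
[424.7, -232.1, 11] -90 [-0.23  0.62  0.84  2.16 -0.75  0.69 -0.15]
[443, 11, 11] 90 [-0.22  0.42  0.14  2.22 -0.12  0.5   1.77]
[443, 11, 11] -90 [-0.6   0.48  0.6   2.25 -0.52  0.55 -0.98]
[620, 45, 11] 90 [-0.18  0.64  0.08  1.79 -0.07  0.71  1.69]
[620, 45, 11] -90 [-0.57  0.72  0.61  1.82 -0.56  0.79 -1.05]
[460, 14, 150] 90 [-0.42  0.2   0.36  2.11 -0.09  0.85  1.75]
[460, 14, 150] -90 [-0.78  0.23  0.78  2.13 -0.21  0.86 -1.26]
3.125 [ 425.09198267 -231.58969845  199.95068451] [ 0.6998287   0.10123259 -0.10129757 -0.69980751] [ 0.69987748  0.10085389 -0.10085389 -0.69987748] [ 0.69581661 -0.21349828 -0.88887488]
[[322.87066764 183.21107953]]
```

View pics/w1.png

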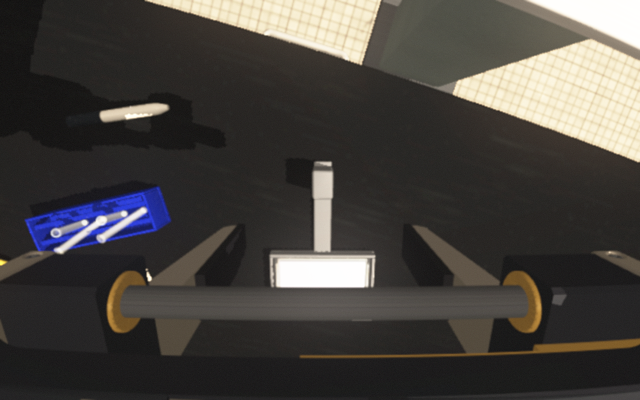

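The wrist view shows the block's top face at about (322,182), against a predicted (323,183), so it is centred between the open fingers. Descend and grasp.

```bash
python3 - <<'E'
from h import *
q=quat(np.radians(106.4))
gripper_to(0.6)
print(arm.movel([424.6,-232.2,70],rate=120,attitude=q))
print(arm.movel([424.6,-232.2,12],rate=60,threshold=6))
s=arm.observe(); print(s['time_s'],s['eef_pos'],s['ft_force'])
gripper_to(0.0,f_grip=30)
arm.pause(.2)
for i in range(3):
    s=arm.observe(); print(s['time_s'],s['eef_pos'],s['ft_force'],s['ft_torque'],s['opening']*92); arm.pause(.05)
cv2.imwrite('pics/w2.png',viewer.grab_frame('wrist'))
cv2.imwrite('pics/t2.png',viewer.grab_frame('top'))
E
```

```text
False
False
6.2167 [ 424.83642824 -232.3643567    12.27087768] [0.03446981 0.84301466 0.41411732]
6.9917 [ 424.75632007 -232.42222834   12.10076102] [-0.19401692 -0.73659677  1.57205764] [-0.0888746  -0.05399092 -0.05504363] 23.729214430474865
7.0417 [ 424.76228543 -232.39837827   12.09483265] [ 0.4032207  -1.27510012  1.38377909] [-0.08188342 -0.10364236 -0.10768934] 23.45490530221374
7.0917 [ 424.74584878 -232.41176147   12.09352324] [ 0.45995322 -0.62784274  1.39962262] [-0.09883286 -0.07706483 -0.14365148] 23.844422661838756
```

View pics/w2.png

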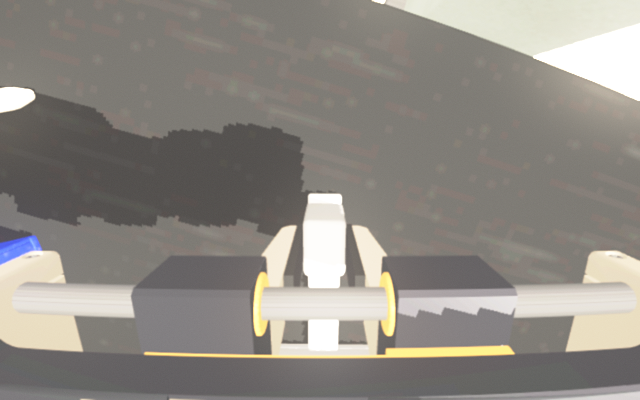

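View pics/t2.png

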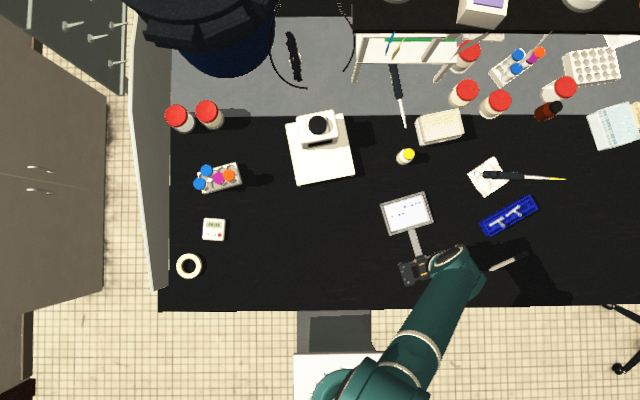

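The grasp is good, with a 23.8 mm opening on the 24 mm block. Now slide to the pre-entry pose.

```bash
cat >> h.py <<'E'
HY=np.radians(10.75); HO=np.array([762.4,72.1])
HX=np.array([np.cos(HY),np.sin(HY)]); HYv=np.array([-HX[1],HX[0]])
def hw(x,y,z): return np.r_[HO+x*HX+y*HYv,z]
def wh(p): d=np.asarray(p)[:2]-HO; return np.array([d@HX,d@HYv])
E
python3 - <<'E'
from h import *
def rep():
    s=arm.observe(); print(round(s['time_s'],2),s['eef_pos'].round(2),wh(s['eef_pos']).round(2),s['ft_force'].round(2),s['ft_torque'].round(2),round(s['opening']*92,2))
rep()
p0=np.array([424.75,-232.4,12.]); p1=hw(-335,0,12)
arm.movel(p0+(p1-p0)*.15,rate=50,attitude=quat(np.radians(90+16.4-5.65*.15))); rep()
arm.movel(p1,rate=80,attitude=quat(HY+np.pi/2)); rep(); arm.pause(.2); rep()
s=arm.observe(); print(s['eef_rot'],quat(HY+np.pi/2))
cv2.imwrite('pics/t3.png',viewer.grab_frame('top'));cv2.imwrite('pics/s3.png',viewer.grab_frame('side'))
t=cv2.imread('pics/t3.png'); cv2.imwrite('pics/t3c.png',cv2.resize(t[110:280,270:400],None,fx=3.5,fy=3.5,interpolation=cv2.INTER_CUBIC))
E
```

```text
7.24 [ 424.77 -232.43   12.09] [-388.51 -236.21] [ 0.59 -0.94  1.71] [-0.23 -0.13 -0.1 ] 23.88
8.12 [ 426.18 -195.48   11.97] [-380.23 -200.17] [1.51 0.48 1.11] [ 0.19 -0.22  0.04] 23.76
10.84 [433.28   9.47  12.01] [-3.3502e+02 -1.4000e-01] [ 0.1  -1.5   1.78] [-0.31  0.01 -0.16] 23.71
11.04 [433.27   9.5   12.01] [-3.3503e+02 -1.1000e-01] [ 0.61 -1.36  2.17] [-0.35  0.01 -0.14] 23.62
[ 0.70400977  0.06615954 -0.06616133 -0.70399989] [ 0.70399758  0.06623746 -0.06623746 -0.70399758]
```

View pics/t3c.png

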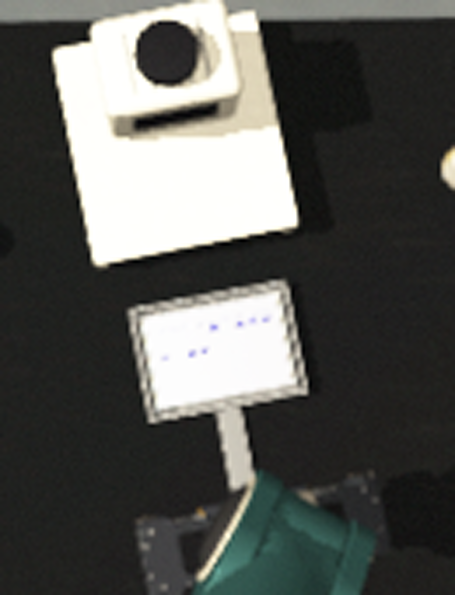

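View pics/s3.png

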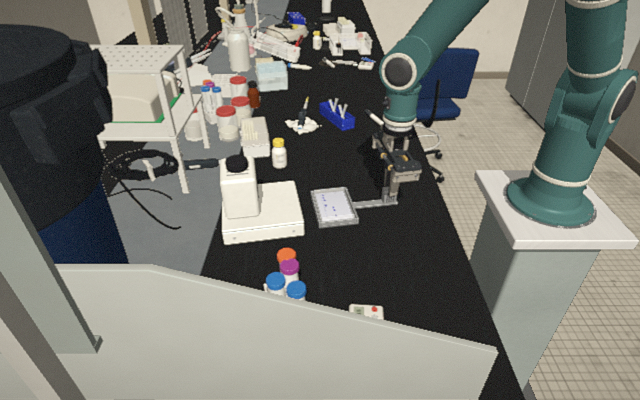

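```bash
python3 - <<'E'
from meas import *
import h
im=cv2.imread('pics/t3.png'); g=cv2.cvtColor(im,cv2.COLOR_BGR2GRAY)
S=4; off=(S-1)/2
def mk(x0,x1,y0,y1,th):
    c=cv2.resize(g[y0:y1,x0:x1],None,fx=S,fy=S,interpolation=cv2.INTER_CUBIC)
    return (edges((c>th).astype(np.uint8)*255)-off)/S+[x0,y0]
C=mk(300,365,187,236,75)
Q,L=fitquad(C,[(307,198.4),(352.2,190),(357.5,222),(313,230)],'top',16)
m=Q.mean(0);print(Q.round(1),m,h.wh(m),[(np.degrees(np.arctan2(d[1],d[0]))).round(2) for d,_ in L])
for th in (110,130,150):
    C=mk(275,360,105,187,th)
    Q,L=fitquad(C,[(285.5,125),(297,185.5),(355,175),(343,114)],'top',44,tol=2.5)
    print(Q[1:3].round(1),h.wh(Q[1]).round(1),h.wh(Q[2]).round(1),h.wh(Q[1:3].mean(0)).round(1),[(np.degrees(np.arctan2(d[1],d[0]))).round(2) for d,_ in L])
    print(h.wh(L[0][1]),h.wh(L[2][1]))
E
```

```text
[[618.1 115.4]
 [643.  -24.1]
 [542.4 -42.6]
 [517.8  97.8]] [580.3266    36.612816] [-185.49729792   -0.90333259] [np.float32(-79.89), np.float32(10.45), np.float32(-80.07), np.float32(9.97)]
[[652.1 142.9]
 [685.4 -34. ]] [-95.2  90.1] [-95.5 -89.9] [-95.3   0.1] [np.float32(10.59), np.float32(-79.34), np.float32(10.93), np.float32(-77.57)]
[ 0.48132993 89.8538712 ] [ -3.95676937 -89.63564462]
[[652.5 142.5]
 [685.5 -33.8]] [-94.8  89.7] [-95.3 -89.7] [-95.1   0. ] [np.float32(10.67), np.float32(-79.39), np.float32(11.02), np.float32(-76.51)]
[-1.91180778 89.57309234] [ -4.26832688 -89.24885764]
[[652.8 142.3]
 [685.7 -33.5]] [-94.6  89.4] [-95.  -89.4] [-94.8  -0. ] [np.float32(10.71), np.float32(-79.39), np.float32(11.14), np.float32(-78.89)]
[-5.38527033 89.33340842] [ -4.18487916 -88.82699594]
```

Carrier sits at y≈-0.9 mm and yaw about -0.5° relative to the hood. I'll trim both, then enter with force guards.

```bash
python3 - <<'E'
from h import *
def F(n=4):
    a=[]
    for i in range(n):
        s=arm.observe(); a.append(s['ft_force']); arm.pause(.02)
    f=np.mean(a,0); return s,np.array([f[:2]@HX,f[:2]@HYv,f[2]])
q=quat(HY+np.radians(.55)+np.pi/2)
arm.movel(hw(-325,-.5,12),rate=40,attitude=q)
print(F()[1].round(2))
for x in (-290,-250,-207):
    r=arm.movel(hw(x,-.5,12),rate=50,threshold=6)
    s,f=F(); print(r,round(s['time_s'],2),wh(s['eef_pos']).round(2),s['eef_pos'][2].round(2),f.round(2),s['ft_torque'].round(2))
    if r: break
cv2.imwrite('pics/t4.png',viewer.grab_frame('top'))
t=cv2.imread('pics/t4.png'); cv2.imwrite('pics/t4c.png',cv2.resize(t[110:280,270:400],None,fx=3.5,fy=3.5,interpolation=cv2.INTER_CUBIC))
E
```

```text
[1.43 0.46 0.17]
False 12.51 [-289.36   -0.53] 12.11 [1.5  0.15 0.  ] [ 0.13 -0.35  0.03]
False 13.53 [-249.32   -0.52] 12.14 [1.23 0.   0.35] [ 0.1  -0.29  0.09]
False 14.6 [-206.33   -0.48] 12.12 [ 0.96  0.25 -0.48] [ 0.13 -0.33 -0.01]
```

View pics/t4c.png

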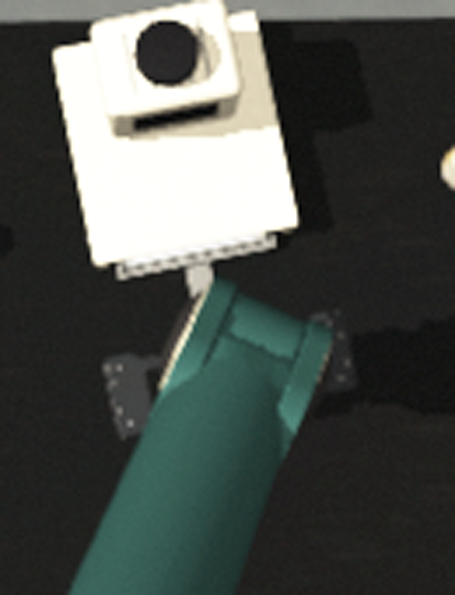

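The carrier is in and evenly centred, with about 22 px (in the crop) either side. No contact forces so far. Creep forward by feel.

```bash
python3 - <<'E'
from h import *
def F(n=4,dt=.02):
    a=[]
    for i in range(n):
        s=arm.observe(); a.append(s['ft_force']); arm.pause(dt)
    f=np.mean(a,0); return s,np.array([f[:2]@HX,f[:2]@HYv,f[2]])
s,f0=F(6); x=-206.6
print(f0.round(2))
while x<-140:
    x=min(x+8,-140)
    r=arm.movel(hw(x,-.5,12),rate=10,threshold=3)
    s,f=F(3); print(r,round(s['time_s'],2),wh(s['eef_pos']).round(2),s['eef_pos'][2].round(2),(f-f0).round(2))
    if r or (f-f0)[0]<-2.2: break
E
```

```text
[1.09 0.27 0.22]
True 15.11 [-206.91   -0.48] 11.74 [-1.27 -0.11  1.79]
```

```bash
cat > creep.py <<'E'
from h import *
def F(n=4,dt=.02):
    a=[]
    for i in range(n):
        s=arm.observe(); a.append(s['ft_force']); arm.pause(dt)
    f=np.mean(a,0); return s,np.array([f[:2]@HX,f[:2]@HYv,f[2]])
E
python3 - <<'E'
from creep import *
s,f0=F(4); x=wh(s['eef_pos'])[0]
print(x,f0.round(2))
while x<-142:
    x=min(x+6,-142)
    r=arm.movel(hw(x,-.5,12),rate=10,threshold=4.5)
    s,f=F(3); print(r,round(s['time_s'],2),wh(s['eef_pos']).round(2),s['eef_pos'][2].round(2),f.round(2))
    if r or f[0]<-3: break
E
```

```text
-206.89155945633004 [-0.82 -0.1   2.4 ]
False 15.95 [-200.74   -0.46] 11.98 [-1.06  0.47  1.98]
False 16.75 [-194.59   -0.5 ] 12.04 [-1.13 -0.1   1.74]
False 17.55 [-188.61   -0.53] 12.07 [-1.19  0.19  2.31]
False 18.35 [-182.63   -0.51] 12.03 [-0.96  0.16  1.99]
False 19.15 [-176.64   -0.5 ] 12.05 [-0.92  0.38  2.41]
False 19.95 [-170.65   -0.51] 12.04 [-0.88 -0.29  1.76]
False 20.75 [-164.63   -0.49] 12.04 [-0.69 -0.29  1.58]
False 21.55 [-158.93   -0.46] 11.98 [-2.37 -0.17  3.09]
True 22.13 [-154.69   -0.38] 11.71 [-0.19  0.23  3.1 ]
```

The soft stage started around -160 and the trip came near -154.7, which fits a 5 mm yield. Now fine steps.

```bash
python3 - <<'E'
from creep import *
s,f=F(5); x=wh(s['eef_pos'])[0]; print(x,f.round(2))
for i in range(14):
    x+=.4
    r=arm.movel(hw(x,-.5,12),rate=6,threshold=6)
    s,f=F(5); print(r,round(x,2),round(s['time_s'],2),wh(s['eef_pos']).round(2),s['eef_pos'][2].round(2),f.round(2),s['ft_torque'].round(2))
    if f[0]<-6: break
E
```

```text
-154.94429875416185 [0.46 0.12 2.94]
False -154.54 22.8 [-155.04   -0.39] 11.83 [-2.    0.62  2.4 ] [-0.    0.4   0.01]
False -154.14 23.13 [-154.94   -0.46] 11.78 [-4.44  0.68  4.11] [-0.07  0.92 -0.02]
False -153.74 23.47 [-154.67   -0.51] 11.79 [-5.44  0.41  4.51] [-0.07  1.1  -0.02]
False -153.34 23.8 [-154.62   -0.52] 11.76 [-6.23  1.07  5.34] [-0.15  1.27 -0.01]
```

```bash
python3 - <<'E'
from creep import *
x=-153.34
for i in range(14):
    x+=.35
    r=arm.movel(hw(x,-.5,12.15),rate=6,threshold=5)
    s,f=F(6); print(r,round(x,2),round(s['time_s'],2),wh(s['eef_pos']).round(2),s['eef_pos'][2].round(2),f.round(2),s['ft_torque'].round(2))
    if f[0]<-9.3: break
arm.pause(.5); s,f=F(8); print(f.round(2),wh(s['eef_pos']).round(2))
E
```

```text
False -152.99 24.15 [-154.46   -0.51] 11.8 [-6.5   0.84  4.52] [-0.14  1.34 -0.02]
False -152.64 24.5 [-154.44   -0.53] 11.77 [-7.73  0.6   5.34] [-0.16  1.52 -0.  ]
False -152.29 24.85 [-154.38   -0.52] 11.74 [-7.84  0.81  6.41] [-0.21  1.65  0.03]
False -151.94 25.2 [-154.3    -0.52] 11.74 [-9.39  0.72  6.61] [-0.22  1.77  0.05]
[-8.54  0.88  6.42] [-154.27   -0.5 ]
```

```bash
python3 - <<'E'
from creep import *
x=-151.94
for i in range(2):
    x+=.3
    r=arm.movel(hw(x,-.5,12.2),rate=6,threshold=5)
    s,f=F(10); print(r,round(x,2),round(s['time_s'],2),wh(s['eef_pos']).round(2),s['eef_pos'][2].round(2),f.round(2))
    if f[0]<-9.6: break
arm.pause(.6); s,f=F(10); print(f.round(2),wh(s['eef_pos']).round(2),s['opening']*92)
E
```

```text
False -151.64 26.25 [-154.25   -0.48] 11.72 [-9.07  0.81  6.98]
False -151.34 26.67 [-154.17   -0.5 ] 11.74 [-9.57  0.9   7.34]
[-9.92  0.75  7.41] [-154.18   -0.53] 23.658481642569452
```

To remove doubt about drag from bearing down (fz≈7), I ease z up a little and press slightly more.

```bash
python3 - <<'E'
from creep import *
for x,z in ((-151.34,12.7),(-151.34,13.2),(-151.0,13.6)):
    r=arm.movel(hw(x,-.5,z),rate=6,threshold=4)
    s,f=F(10); print(r,x,z,round(s['time_s'],2),wh(s['eef_pos']).round(2),s['eef_pos'][2].round(2),f.round(2),s['ft_torque'].round(2))
    if f[0]<-10.3: break
arm.pause(.6); s,f=F(10); print(f.round(2),wh(s['eef_pos']).round(2),s['opening']*92)
E
```

```text
False -151.34 12.7 27.85 [-153.98   -0.46] 11.99 [-8.65  0.85  5.24] [-0.2   1.81 -0.01]
False -151.34 13.2 28.27 [-153.84   -0.29] 12.18 [-7.17  0.66  2.39] [-0.15  1.59  0.  ]
False -151.0 13.6 28.68 [-153.8    -0.27] 12.3 [-7.39  0.65  0.65] [-0.24  1.54 -0.02]
[-7.02  0.71  1.18] [-153.77   -0.22] 23.396457850584945
```

```bash
python3 - <<'E'
from creep import *
x=-151.0
for i in range(6):
    x+=.35
    r=arm.movel(hw(x,-.5,13.5),rate=6,threshold=4)
    s,f=F(8); print(r,round(x,2),round(s['time_s'],2),wh(s['eef_pos']).round(2),s['eef_pos'][2].round(2),f.round(2))
    if f[0]<-8.9: break
arm.pause(.6); s,f=F(10); print(f.round(2),wh(s['eef_pos']).round(2),s['opening']*92)
E
```

```text
False -150.65 29.83 [-153.74   -0.24] 12.18 [-8.38  0.66  1.77]
False -150.3 30.22 [-153.66   -0.23] 12.18 [-8.61  0.92  1.93]
False -149.95 30.6 [-153.59   -0.24] 12.16 [-9.17  1.06  3.12]
[-9.4   1.12  2.92] [-153.55   -0.23] 23.70916612433596
```

Pressed with about 8 N net for well over 0.3 s. Back the command off to shed the wind-up, release and lift.

```bash
python3 - <<'E'
from creep import *
for x in (-151.5,-153.0,-153.8):
    arm.movel(hw(x,-.3,12.7),rate=6)
    s,f=F(6); print(x,round(s['time_s'],2),wh(s['eef_pos']).round(2),s['eef_pos'][2].round(2),f.round(2))
    if f[0]>-2: break
gripper_to(0.5); arm.pause(.2)
s,f=F(6); print('open',wh(s['eef_pos']).round(2),f.round(2),s['opening']*92)
p=s['eef_pos']; print(arm.movel([p[0],p[1],75],rate=60,threshold=8))
s,f=F(6); print('up',round(s['time_s'],2),wh(s['eef_pos']).round(2),s['eef_pos'],f.round(2))
b=hw(-230,0,180); arm.movel(b,rate=120); s=arm.observe()
cv2.imwrite('pics/w5.png',viewer.grab_frame('wrist')); np.save('w5.npy',np.r_[s['eef_pos'],s['eef_rot']])
cv2.imwrite('pics/s5.png',viewer.grab_frame('side'));cv2.imwrite('pics/t5.png',viewer.grab_frame('top'))
print(arm.observe()['time_s'])
E
```

```text
-151.5 31.91 [-153.54   -0.24] 12.09 [-7.05  0.88  3.87]
-153.0 32.41 [-154.08   -0.29] 12.19 [-5.51  0.51  1.49]
-153.8 32.79 [-154.28   -0.29] 12.38 [-4.61  0.28  0.2 ]
open [-153.76   -0.28] [ 0.31 -0.29  0.1 ] 45.759614312252275
False
up 34.89 [-154.1    -0.27] [611.05372374  43.09347949  74.53384388] [-0.05  0.01 -0.01]
36.2917
```

View pics/w5.png

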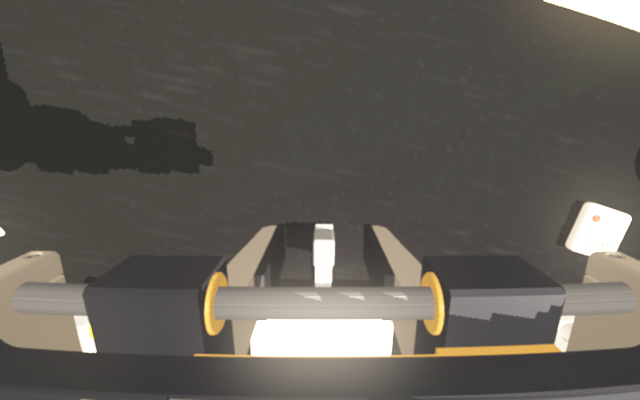

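View pics/s5.png

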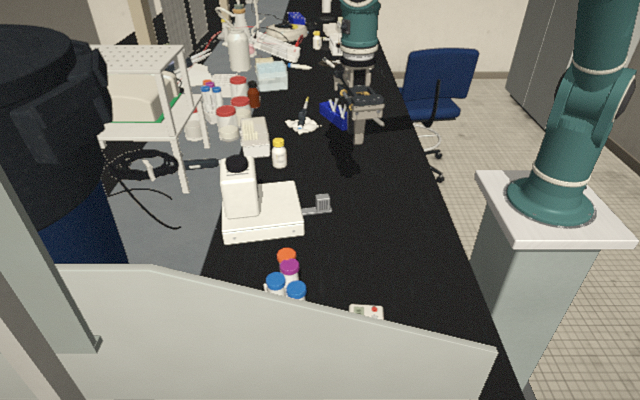

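View pics/t5.png

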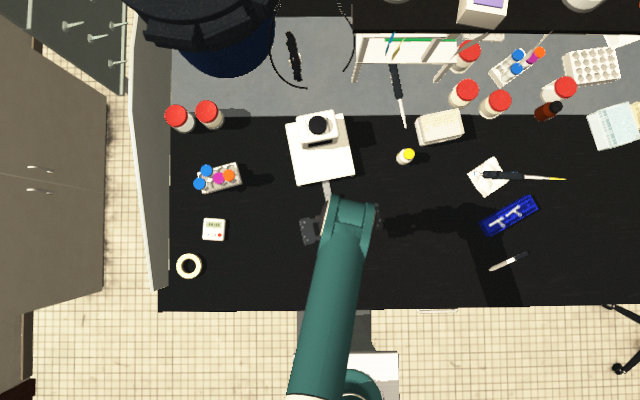

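```bash
python3 - <<'E'
from h import *
v=np.load('w5.npy'); s={'eef_pos':v[:3],'eef_rot':v[3:]}
for x in (-152,-154,-156,-160):
    print(x,project('wrist',[hw(x-17,0,47),hw(x+17,0,47)],s).round(1).tolist())
    print('  side',project('side',[hw(x-17,-12,47),hw(x+17,-12,47),hw(x-17,12,47),hw(x+17,12,47)]).round(1).tolist())
cv2.imwrite('pics/w5c.png',cv2.resize(cv2.imread('pics/w5.png')[210:300,270:380],None,fx=6,fy=6,interpolation=cv2.INTER_CUBIC))
cv2.imwrite('pics/s5c.png',cv2.resize(cv2.imread('pics/s5.png')[180:245,215:340],None,fx=6,fy=6,interpolation=cv2.INTER_CUBIC))
E
```

```text
-152 [[322.6, 241.3], [322.4, 268.9]]
  side [[328.3, 192.4], [315.3, 193.8], [330.2, 197.8], [317.0, 199.2]]
-154 [[322.6, 239.6], [322.4, 267.3]]
  side [[329.1, 192.3], [316.1, 193.7], [331.0, 197.7], [317.7, 199.1]]
-156 [[322.7, 237.9], [322.4, 265.7]]
  side [[329.8, 192.2], [316.8, 193.6], [331.7, 197.6], [318.5, 199.1]]
-160 [[322.7, 234.6], [322.4, 262.5]]
  side [[331.4, 192.0], [318.4, 193.4], [333.3, 197.4], [320.1, 198.9]]
```

View pics/w5c.png

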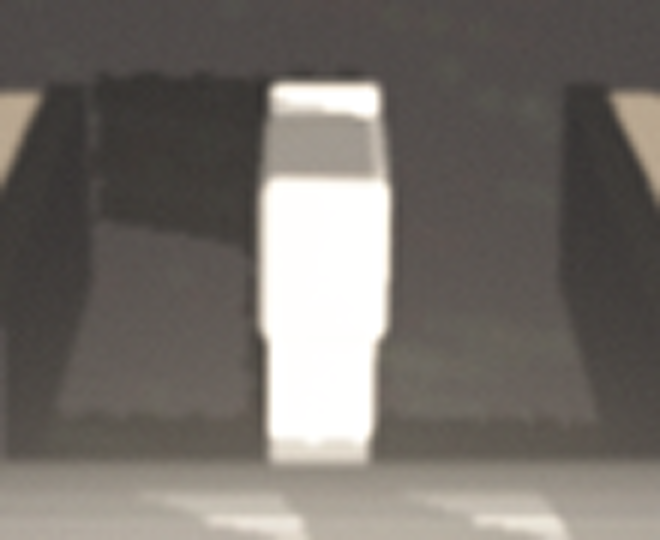

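View pics/s5c.png

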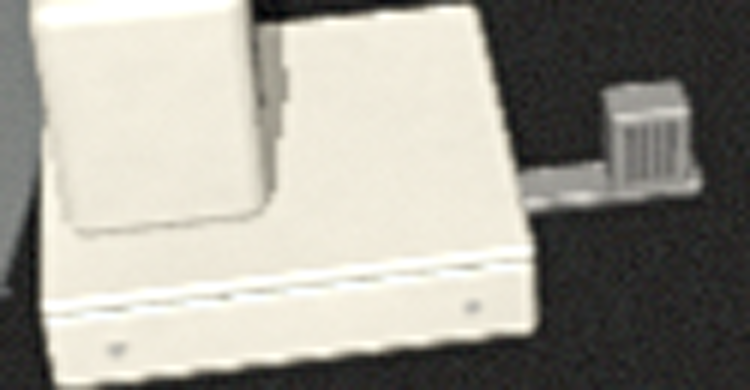

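The block shows at hood x≈-155, sprung back about 1.5 mm from the pressed -153.55. That is well inside the 5 mm soft travel, so it should still touch the stop. The neck is straight and central. One quick check of the bystanders against the first picture, then hand in.

```bash
python3 - <<'E'
from h import *
a=cv2.imread('pics/top0.png');b=cv2.imread('pics/t5.png');d=cv2.absdiff(a,b).max(2)
for n,(x,y,w,h_) in {'rack':(190,160,60,38),'timer':(198,213,32,32),'bottle':(392,145,30,24)}.items(): print(n,(d[y:y+h_,x:x+w]>60).sum())
s=arm.observe(); print(s['time_s'],s['ft_force'])
arm.sign_off()
E
```

```text
rack 0
timer 0
bottle 0
36.2917 [ 0.14512196  0.25668959 -1.57912839]
the job is handed in; nothing more can be done
```

I slid the carrier under the hood, pressed it home on the stop, let go and handed the job in at 36.3 s. No verdict was reported, but nothing I saw suggests a failure.

- **Alignment:** Just before entry the carrier was 0.9 mm and about 0.5° off the hood's line, and I trimmed that out. It then went in with even gaps on both sides and no sign of contact on the way.
- **Pressing home:** The pad's soft travel began with the grip at about -160 mm in hood x. I held a wrist force of 9.2–9.4 N along the hood for over 0.6 s. Less roughly 1 N of drag, that is about 8 N on the stop. The highest averaged reading was 9.9 N, taken while the grip was being borne down on with about 7 N. I eased that off before the final press.
- **After release:** The pictures put the carrier's origin at about -5 mm in hood x, within about 2 mm of the middle line and straight. It had sprung back roughly 1.5 mm, inside the pad's 5 mm of soft travel.
- **Bystanders:** The bottle, rack and timer show no change from the first top picture.

**Not checked directly:** I inferred continued touch with the stop from that small spring-back. I couldn't see the gel tray under the hood. It was lying in place in the top picture at pre-entry, and everything after that was slow. The wrist and side views disagreed by 1–2 mm on the grip's final position, which is within the calibration error.

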